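Latch the green printing screen down

ROBOT

A 7-joint arm with a two-finger parallel gripper is mounted at the origin on the work surface. World frame = base frame: x ahead of the robot, y to its left, z up, the work surface at z = 0. Lengths are in mm, angles in rad, forces in N, time in s.
With the tool pointing down it reaches from about 400 to 875 mm from the base axis. Payload 4.4 kg.
Tool frame: the origin (TCP) lies midway between the tips of the shut fingers; the grasp point (between the pads) lies 19 mm behind it; z points along the fingers, y is the line along which they close (so a half turn about z gives the same grasp; the last joint's range is limited). The gripper opens to 85 mm and grips with 20 to 120 N. Pads are 22 mm wide; open, the fingers measure 114 mm over their backs; the gripper's body (76 mm by 85 mm) begins 54 mm behind the grasp point. The pads swing forward as they close: fully open they stand 13 mm farther back than shut.
Start: joints at [-1.367, 0.628, 0.038, 1.517, -0.027, 0.996, -0.02], TCP at [173.225, 626.507, 231.313] pointing down, gripper open.
Joint ranges: [-3.06, 3.06], [-0.37, 2.12], [-1.25, 1.32], [0.18, 2.47], [-1.1, 4.24], [0.23, 1.98], [-2.94, 2.94]. Speed limits (rad/s): [2.57, 2.57, 3.14, 3.14, 3.14, 3.14, 3.14].

INTERFACE

Orientations are given as a rotation vector (axis times angle).
In Python, from plant import readout, optics, sign_off, spotter gives the robot as it stands. The module is installed in compiled form; this text tells all that it offers.
- The arm moves only by the tool drive_tool, never from a script. Its argument "steps" is text: rows parted by semicolons, each of 4 numbers parted by spaces: the shift along the world's x, y, z in m, then the turn about the world's z in rad. A call has 1 to 12 rows; each row shifts and turns the commanded pose from where the row before left it; what a row does not reach is not made up. A row lasts 1/8 s, in which the tool goes at most 62.5 mm and 10.7 degrees, less where a joint would pass 70% of its speed; a pose out of reach is approached as far as the arm can. A call with a gripper value outside its range is refused whole. "hand" is the finger opening in m, from 0 to 0.0854, set as the call begins (left out, the last holds). The fingers move at their own pace and stop on an object; "grip_force" is the grip in N (left out, the last holds). Time passes only in rows, so rows that do not move let the fingers close. It gives the time, the measured TCP pose, the force, the opening and the grip force at its end, in the units of the state.
- readout.get_obs(): the state, without advancing time (a new reading comes with each control period).
- optics.camera(name): name is "side" or "top" or "wrist"; returns the picture (480x640x3 uint8, blue, green, red); there is no depth.
- optics.camera_info(name): a dict with "mtx" (3x3 intrinsics, pixels), "R" (3x3) and "t" (3): a world point X has camera coordinates R X + t. Camera axes: x right, y down, z forward; pixel columns grow to the right and rows downward; lengths in mm; the calibration is good to about 2 mm. A picture is of the moment at which its call begins: read the wrist's pose just before it. camera_info takes no time and is no camera call; for the wrist camera it gives the pose at the moment of the call.
- sign_off(): hands the job in; it is judged then, once.
Trained networks look in the newest picture that a camera, given by its name, has taken for a name from the list of things; names that differ only in an ending like _2 or _b are one class to them, and where a whole thing is asked for, a point or a joint stands for the part that bears it (a point fixed in the world has none). Each returns a list of dicts, best first, with "p" (0 to 1); they miss things now and then, are a little off and sometimes report something else, mostly with a low value. They report only what shows in the picture. A call takes as long as a camera call.
- spotter.search_frame(camera, label): "xy" ([column, row] in pixels, amid what is visible of it).
- spotter.silhouettes(camera, label): "mask" (480x640 bool, what is visible of it) and "xy" ([column, row] in pixels, amid what is visible of it).
- spotter.place_of(camera, label): "xy" ([column, row] in pixels: a listed point, or the origin of a listed thing).
The state is a dict: "time": time; "joints": joint angles; "dq": joint speeds; "joint_torque": joint torques, N m; "eef_pos": TCP position; "tcp_rot": TCP orientation; "contact_force": force on the tool from outside, world axes, zero at the start; "torque": the same for the moment, N m; "grip_width": finger opening in mm; "finger_force": force on a finger pad.
Only numpy, scipy, OpenCV 4.12 (cv2) and the standard library are available. Lean on these libraries where they do the work, as an engineer would, in place of code of your own. Each camera call takes 0.05 s, during which the arm holds its last target. There are 200 camera calls.

TASK

Two small screen presses stand side by side with their hinged screens raised. A card is loaded under the green screen: push that screen all the way down until its sprung tongue snaps in under the keeper bar and holds the screen shut, then let go. Leave the orange screen up as it is.

Things in the scene. Friction and masses are not known exactly. Their poses are not given: they have to be found in the camera images.
- press_green: White press board 300 x 220 x 20 mm lying on the table; origin under its centre, x away from the robot to the hinge end. A card lies on it under the green screen. Hinge line: along y, 125 mm towards +x, 36 mm up. Keeper: steel bar 6 mm thick, 50 mm long, at the front edge, top 42 mm up. A twin press (orange mesh, no card) stands to its left or right, gap 25 mm or more.
- bar_green (a point): Point to push on the green screen, moving with it: middle of the front bar's upper face, on a black patch (20 x 60 mm). Screen: aluminium frame 260 x 200 mm, bars 25 wide, 20 thick, green mesh. x runs from front bar to hinge, y along the bar (level), z square to the upper face. The hinge line lies 257.5 mm along +x and 10 mm along -z. Screen fully down: point 46 mm above the table.
- screen_green (a joint): Opening angle of the green screen, rad: 0 fully down on its stop, grows as the front rises; starts 0.4 to 0.7. Stiff sprung hinge: a raised screen stays where left, near the bottom it lifts again unless latched. 5 N at the front bar lowers it; the tongue meets the keeper near 0.05 and needs up to 15 N; it snaps in below 0.008, so press onto the stop. Latched, it rests near 0.01.
- tongue_green (a joint): How far the green screen's sprung brass tongue is pushed in, m: 0 fully out, at most 0.0095. 24 mm wide, it stands 10 mm out of the middle of the front bar towards the robot, flat above, sloped 45 degrees below. It is pushed in while it rides over the keeper and springs out beneath it.
- screen_orange (a joint): Opening angle of the orange screen, rad, as for the green one; starts 0.4 to 0.7 and is to stay raised.

How it is judged (in metres and radians):
At the end, for the whole second after the job is handed in: The green screen is down (within 0.022 rad, 6 mm at the front bar) with its tongue sprung out beneath the keeper (pushed in by less than 3 mm), holding there untouched; the orange screen is still raised (above 0.3 rad) (value of joint screen_green below 0.022 rad and value of joint tongue_green below 0.003 m and value of joint screen_orange above 0.3 rad).
It fails at once if the orange screen is pushed down or flung up (below 0.3 or above 0.9 rad) (value of joint screen_orange below 0.3 rad or value of joint screen_orange above 0.9 rad).
It also fails if it takes over 32 s, if anything falls off the work surface, if the arm or the gripper's body presses on something with over 40 N, if the wrist force passes 120 N, or if a joint passes its speed limit or range.

## Working session

There is one attempt and no reset: what is moved stays moved. The work goes in short steps, Python scripts to look and compute and a tool call to move; the robot and the scene stay as the last step left them, time stands still between calls to the robot, and variables do not carry over. Pictures are saved under pics/ and viewed, at most 10 in all, crops included, and the job is handed in when it is done.

Besides the shell and the picture viewer there is one more tool, called after "Emit:" in YAML: its name, and indented under it one key for each argument. drive_tool: Moves the arm, as the interface text tells. Its arguments: {"type":"object","properties":{"steps":{"type":"string"},"hand":{"type":"number"},"grip_force":{"type":"number"}},"required":["steps"]}

```bash
mkdir -p pics; cat > h.py <<'E'
import numpy as np, cv2
from plant import readout, optics, sign_off, spotter
def P(c):
    i=optics.camera_info(c); return np.array(i['mtx'])@np.c_[np.array(i['R']),np.array(i['t'])]
def tri(c1,p1,c2,p2):
    X=cv2.triangulatePoints(P(c1),P(c2),np.float64(p1).reshape(2,1),np.float64(p2).reshape(2,1)).ravel(); return X[:3]/X[3]
def proj(c,X):
    x=P(c)@np.append(X,1); return x[:2]/x[2]
E
python3 - <<'E'
from h import *
o=readout.get_obs(); print(o['time'],o['eef_pos'],o['tcp_rot'],o['contact_force'])
ims=[]
for c in ('top','side'):
    im=optics.camera(c); ims.append(im); cv2.imwrite(f'pics/{c}0.png',im)
    for l in ('bar_green','press_green'):
        print(c,l,[(np.round(d['xy']).tolist(),round(d['p'],2)) for d in spotter.place_of(c,l)])
    i=optics.camera_info(c); print((-np.array(i['R']).T@i['t']).round())
print(readout.get_obs()['time'])
E
```

```text
0.0 [173.07386941 625.86982999 230.37043571] [-4.22493543e-01 -3.11282124e+00  3.01731667e-03] [ 0.02617868 -0.49602896  0.27308047]
top bar_green [([429.0, 279.0], 0.62)]
top press_green [([404.0, 231.0], 0.73)]
[528. -15. 980.]
side bar_green [([398.0, 254.0], 0.82)]
side press_green [([424.0, 317.0], 0.75)]
[ 220. -393.  508.]
0.3
```

View pics/top0.png

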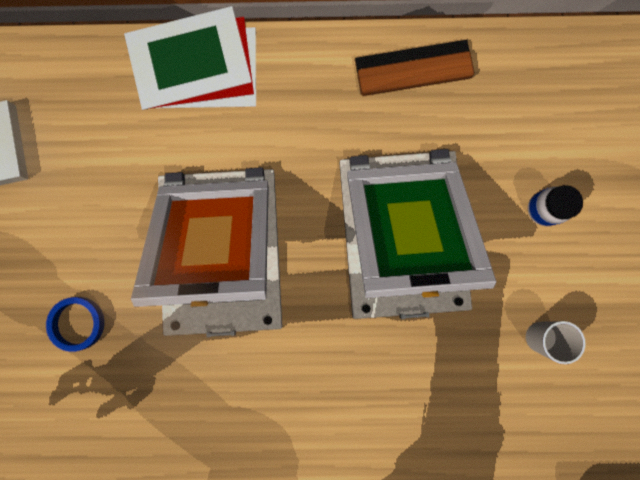

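View pics/side0.png

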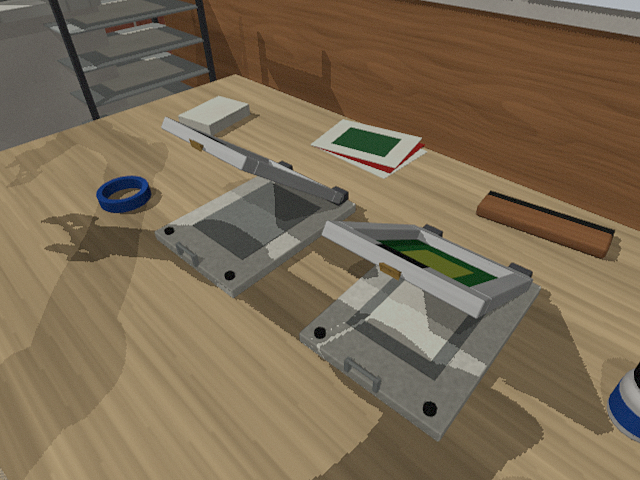

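The top view shows the green press on the right: board front corners at about (354,318) and (470,309), keeper near (412,314), and the black patch near (431,280). The orange press is on the left. In the side view the green front bar's tongue is at about (390,270) and the keeper at (362,375).

```bash
python3 - <<'E'
from h import *
from scipy.optimize import least_squares
def plane(c,p,z):
    M=P(c); A=M[:,[0,1,3]].copy(); A[:,2]+=M[:,2]*z
    x=np.linalg.solve(A,[*p,1]); return x[:2]/x[2]
print('triang',tri('top',(430,280),'side',(405,256)))
print('kp',tri('top',(412,314),'side',(362,372)))
# fit press x,y,yaw,angle
def W(q,l):
    c,s=np.cos(q[2]),np.sin(q[2]); return np.array([q[0]+c*l[0]-s*l[1],q[1]+s*l[0]+c*l[1],l[2]])
def S(q,u,v,w): # screen coords -> press local; hinge at u=257.5,w=-10
    du,dw=u-257.5,w+10; a=q[3]
    return W(q,[125+du*np.cos(a)+dw*np.sin(a),v,36-du*np.sin(a)+dw*np.cos(a)])
obs=[('top',(354,318),'b',(-150,110,20)),('top',(470,309),'b',(-150,-110,20)),('side',(301,334),'b',(-150,110,20)),('side',(440,436),'b',(-150,-110,20)),
('top',(430,280),'s',(0,0,0)),('top',(364,290),'s',(-12.5,100,0)),('top',(494,285),'s',(-12.5,-100,0)),('side',(324,222),'s',(-12.5,100,0)),('side',(484,302),'s',(-12.5,-100,0))]
def X(q,t,l): return W(q,l) if t=='b' else S(q,*l)
f=lambda q:np.concatenate([proj(c,X(q,t,l))-p for c,p,t,l in obs])
r=least_squares(f,[550,-120,0,.5],x_scale=[10,10,.1,.1]); q=r.x
print(q, r.fun.round(1))
print('bar now',S(q,0,0,0),'bar down',S([*q[:3],0],0,0,0),'keeper',W(q,(-150,0,42)),proj('side',S(q,0,0,0)))
for a in np.arange(0,.71,.1): print(round(a,1),S([*q[:3],a],0,0,0).round())
E
```

```text
triang [ 532.82420134 -197.80020539  181.83702875]
kp [ 471.89376474 -197.39811112   28.84909817]
[ 6.19838451e+02 -1.90332846e+02  5.62980579e-02  5.53258078e-01] [-2.3  1.3  1.3  1.9 -1.9 -2.6  1.2 -1.5 -1.9  1.2  0.2  2.7  1.2 -1.5
  2.9 -1.   0.9  1.3]
bar now [ 531.14841836 -195.33120471  179.81464608] bar down [ 487.54837281 -197.78839915   46.        ] keeper [ 470.07609836 -198.77309481   42.        ] [402.17747368 257.06579667]
0.0 [ 488. -198.   46.]
0.1 [ 490. -198.   72.]
0.2 [ 495. -197.   97.]
0.3 [ 502. -197.  122.]
0.4 [ 512. -196.  145.]
0.5 [ 524. -196.  168.]
0.6 [ 538. -195.  190.]
0.7 [ 554. -194.  210.]
```

Emit:
drive_tool:
  steps: "0 0 0.05 0; 0.01 -0.02 0.05 0; 0.02 -0.04 0 0.08; 0.02 -0.05 0 0.08; 0.02 -0.05 0 0.08; 0.02 -0.05 0 0.08; 0.02 -0.05 0 0; 0.02 -0.05 0 0; 0.02 -0.05 0 0; 0.02 -0.05 0 0; 0.02 -0.05 0 0; 0.02 -0.05 0 0"
  hand: 0
  grip_force: 30

```text
time: 1.8
eef_pos: [383.7, 114.9, 331.6]
tcp_rot: [-0.079, 3.14, 0.001]
contact_force: [1.3, 0.9, 0.3]
grip_width: 0.0
finger_force: 0.0
```

Emit:
drive_tool:
  steps: "0.02 -0.045 0 0; 0.02 -0.045 0 0; 0.02 -0.045 0 0; 0.02 -0.045 0 0; 0.02 -0.045 0 0; 0.02 -0.045 -0.02 0; 0.02 -0.03 -0.03 0; 0 0 -0.03 0; 0 0 -0.02 0; 0 0 0 0; 0 0 0 0"

```text
time: 3.18
eef_pos: [523.8, -183.7, 232.2]
tcp_rot: [-0.079, 3.139, -0.001]
contact_force: [-0.2, -0.5, 0.3]
grip_width: 0.4
finger_force: 0.0
```

```bash
python3 - <<'E'
from h import *
o=readout.get_obs(); print(o['time'],o['eef_pos'],o['contact_force'])
ims=[]
for c in ('wrist','side'):
    im=optics.camera(c); print(c,[(np.round(d['xy']).tolist(),round(d['p'],2)) for d in spotter.place_of(c,'bar_green')], proj(c,np.array([531.1,-195.3,179.8])), proj(c,o['eef_pos']))
    ims.append(im)
cv2.imwrite('pics/w1.png',cv2.resize(np.hstack(ims),(800,300)))
E
```

```text
3.175 [ 523.75974582 -183.69259035  232.20032918] [-0.19172415 -0.54734742  0.30115848]
wrist [([298.0, 284.0], 0.57)] [298.28180541 278.66772452] [320.56191632 316.2959142 ]
side [([399.0, 253.0], 0.91)] [402.12621426 257.08413734] [393.30454801 217.39225604]
```

View pics/w1.png

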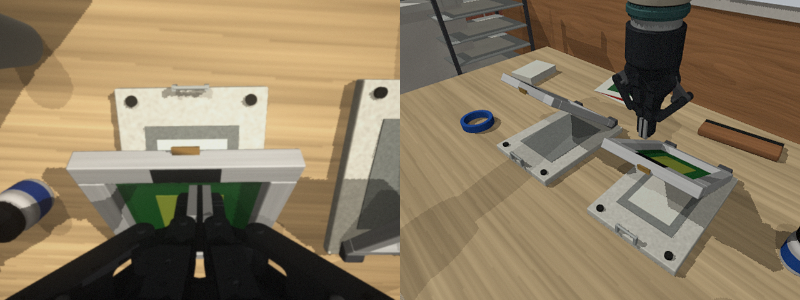

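Emit:
drive_tool:
  steps: "0.006 -0.012 -0.02 0; 0 0 -0.015 0; 0 0 -0.01 0; -0.002 0 -0.008 0; -0.004 0 -0.01 0; -0.006 0 -0.011 0; -0.005 0 -0.01 0; -0.004 0 -0.01 0; 0 0 0 0"

```text
time: 4.5
eef_pos: [506.8, -195.0, 136.2]
tcp_rot: [0.078, -3.138, -0.002]
contact_force: [-0.3, 0.1, -1.0]
grip_width: 0.2
finger_force: 0.0
```

```bash
python3 - <<'E'
from h import *
o=readout.get_obs(); print(o['time'],o['eef_pos'],o['contact_force'])
ims=[]
for c in ('wrist','side'):
    im=optics.camera(c); print(c,[(np.round(d['xy']).tolist(),round(d['p'],2)) for d in spotter.place_of(c,'bar_green')], proj(c,o['eef_pos']))
    ims.append(im)
cv2.imwrite('pics/w2.png',cv2.resize(np.hstack(ims),(800,300)))
E
```

```text
4.5 [ 506.8310527  -194.95517588  136.23351311] [-0.27885973  0.12502367 -0.98279689]
wrist [] [320.58220927 314.7038304 ]
side [([385.0, 298.0], 0.71)] [385.21041156 296.1258595 ]
```

View pics/w2.png

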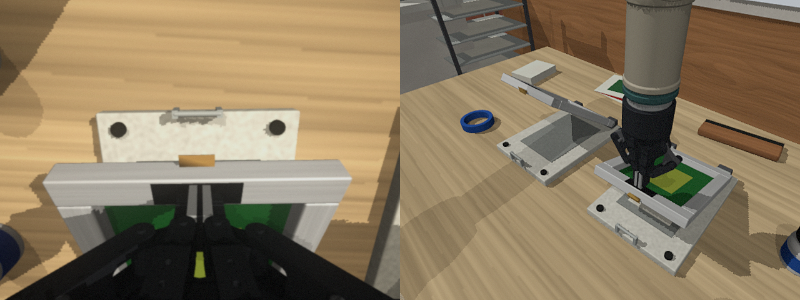

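The fingertips sit on the black patch and the green screen is going down with them. The orange screen has not moved.

Emit:
drive_tool:
  steps: "-0.005 0 -0.012 0; -0.004 0 -0.012 0; -0.003 0 -0.012 0; -0.002 0 -0.012 0; -0.002 0 -0.012 0; -0.001 0 -0.008 0; 0 0 0 0"

```text
time: 5.58
eef_pos: [490.0, -194.6, 68.3]
tcp_rot: [0.079, -3.138, -0.003]
contact_force: [-0.3, -0.2, -0.2]
grip_width: 0.2
finger_force: 0.0
```

Emit:
drive_tool:
  steps: "-0.001 -0.002 -0.006 0; 0 0 -0.005 0; 0 0 -0.005 0; 0 0 -0.003 0; 0 0 0 0; 0 0 0 0"

```text
time: 6.32
eef_pos: [490.6, -197.9, 50.2]
tcp_rot: [-0.079, 3.14, -0.001]
contact_force: [-0.2, 0.3, -1.2]
grip_width: 0.1
finger_force: 0.0
```

Emit:
drive_tool:
  steps: "-0.001 0 -0.002 0; 0 0 -0.002 0; 0 0 0 0"

```text
time: 6.7
eef_pos: [489.7, -197.8, 46.4]
tcp_rot: [-0.079, 3.14, -0.001]
contact_force: [1.8, -0.2, 1.4]
grip_width: -0.1
finger_force: 1.0
```

```bash
python3 - <<'E'
from h import *
o=readout.get_obs(); print(o['time'],o['eef_pos'],o['contact_force'])
ims=[]
for c in ('wrist','side'):
    im=optics.camera(c); ims.append(im)
cv2.imwrite('pics/w3.png',np.hstack([cv2.resize(ims[0],(400,300)),cv2.resize(ims[1][240:450,260:540],(400,300))]))
E
```

```text
6.7 [ 489.745991   -197.79553133   46.38304099] [ 1.82770637 -0.20134971  1.37345869]
```

View pics/w3.png

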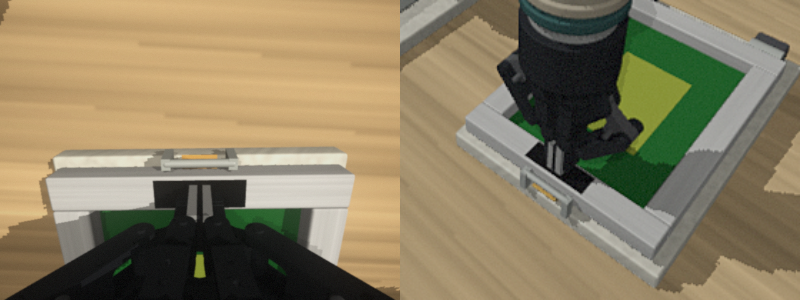

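The screen is nearly down, with the tongue at the keeper. I'll press on until the force shows the stop.

Emit:
drive_tool:
  steps: "0 0 -0.002 0; 0 0 0 0"

```text
time: 7.05
eef_pos: [489.4, -197.7, 44.9]
tcp_rot: [-0.078, 3.14, -0.0]
contact_force: [1.0, -0.3, 8.3]
grip_width: 0.4
finger_force: 4.5
```

Emit:
drive_tool:
  steps: "0 0 -0.002 0; 0 0 0 0"

```text
time: 7.3
eef_pos: [489.4, -197.8, 43.7]
tcp_rot: [-0.078, 3.14, -0.0]
contact_force: [-1.6, 0.7, 17.9]
grip_width: -0.2
finger_force: 8.7
```

Emit:
drive_tool:
  steps: "0 0 -0.002 0; 0 0 0 0"

```text
time: 7.55
eef_pos: [489.4, -197.8, 42.6]
tcp_rot: [-0.078, 3.139, 0.0]
contact_force: [-3.6, 1.8, 25.7]
grip_width: -0.3
finger_force: 13.0
```

Emit:
drive_tool:
  steps: "0 0 -0.002 0; 0 0 0 0; 0 0 0 0"

```text
time: 7.92
eef_pos: [489.3, -197.8, 41.4]
tcp_rot: [-0.078, 3.139, 0.001]
contact_force: [-4.9, 2.3, 34.0]
grip_width: 0.4
finger_force: 17.1
```

Emit:
drive_tool:
  steps: "0 0 -0.001 0; 0 0 0 0; 0 0 0 0; 0 0 0.006 0; 0 0 0.006 0; 0 0 0.01 0; 0 0 0.03 0; 0 0 0.04 0; 0 0 0 0"

```text
time: 9.05
eef_pos: [490.6, -198.2, 131.6]
tcp_rot: [-0.079, 3.137, -0.003]
contact_force: [0.6, -0.8, -0.0]
grip_width: -0.0
finger_force: 0.0
```

```bash
python3 - <<'E'
from h import *
o=readout.get_obs(); print(o['time'],o['eef_pos'],o['contact_force'])
ims=[]
for c in ('wrist','side'):
    im=optics.camera(c); print(c,[(np.round(d['xy']).tolist(),round(d['p'],2)) for d in spotter.place_of(c,'bar_green')])
    for z in (46,48.6,53,59): print(z,proj(c,np.array([487.6,-197.8,z])).round(1))
    ims.append(im)
cv2.imwrite('pics/w4.png',np.hstack([cv2.resize(ims[0],(400,300)),cv2.resize(ims[1][300:420,290:450],(400,300),interpolation=2)]))
E
```

```text
9.05 [ 490.61216037 -198.20014915  131.63472362] [ 0.56508989 -0.78667477 -0.03824432]
wrist [([319.0, 242.0], 0.75)]
46 [319.2 246.6]
48.6 [319.2 248. ]
53 [319.2 250.5]
59 [319.2 254. ]
side [([368.0, 356.0], 0.91)]
46 [372.2 356. ]
48.6 [372.3 354.8]
53 [372.5 352.6]
59 [372.7 349.6]
```

View pics/w4.png

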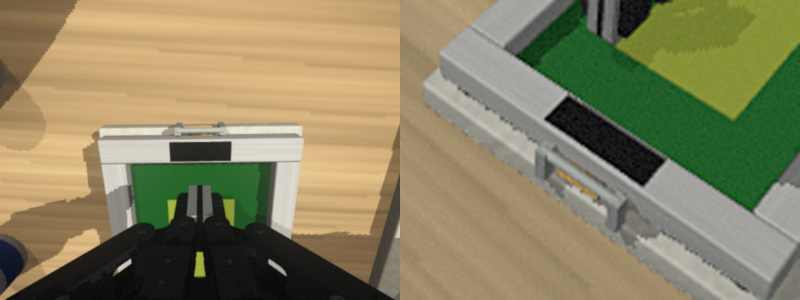

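Released, the bar stays low, with the patch at (368,356) in the side view against about (372,355) expected. I'll zoom in on the keeper and overlay the expected geometry.

```bash
python3 - <<'E'
from h import *
q=[619.8,-190.3,.0563]
def W(l):
    c,s=np.cos(q[2]),np.sin(q[2]); return np.array([q[0]+c*l[0]-s*l[1],q[1]+s*l[0]+c*l[1],l[2]])
a=cv2.imread('pics/side0.png'); b=optics.camera('side')
x0,y0=330,345
def crop(m): return cv2.resize(m[y0:y0+60,x0:x0+80],(400,300),interpolation=cv2.INTER_CUBIC)
c=crop(b)
for z in (20,36,42): 
    print(z,[((proj('side',W((-148,y,z)))-(x0,y0))*5).round().tolist() for y in (25,-25)])
print('bar front top/bottom corner L',[((proj('side',W((-145,y,z)))-(x0,y0))*5).round().tolist() for y in(100,12,-12,-100) for z in (26,46)])
cv2.imwrite('pics/w5.png',np.hstack([crop(a),c]))
w=optics.camera('wrist')
cv2.imwrite('pics/w6.png',cv2.resize(w[180:270,240:400],(800,450),interpolation=cv2.INTER_CUBIC))
E
```

```text
20 [[90.0, 101.0], [250.0, 217.0]]
36 [[91.0, 64.0], [254.0, 180.0]]
42 [[92.0, 49.0], [256.0, 165.0]]
bar front top/bottom corner L [[-117.0, -74.0], [-120.0, -122.0], [138.0, 109.0], [141.0, 61.0], [215.0, 164.0], [220.0, 116.0], [531.0, 390.0], [544.0, 343.0]]
```

View pics/w5.png

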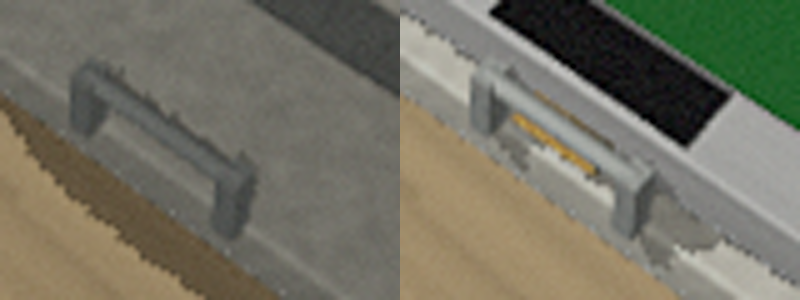

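View pics/w6.png

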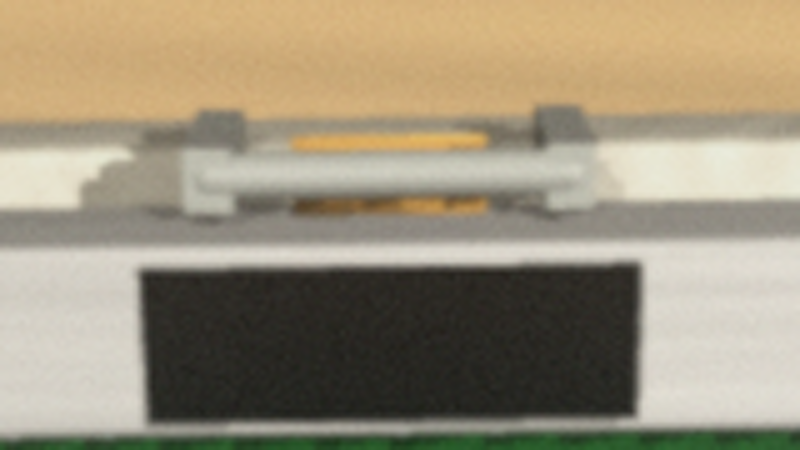

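The brass tongue shows below the keeper bar and sticks out past it on both sides, so the screen is latched with the arm clear. The orange screen was not touched.

```bash
python3 -c "
from h import *
print(sign_off())"
```

```text
the job is handed in; nothing more can be done
None
```

The green screen is down and latched, with its tongue out beneath the keeper bar; the orange screen was left raised and the job is handed in (the hand-in returned no verdict).

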